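# Press the axle cap onto a sack-truck wheel

## Task

Put the steel push-on axle cap over the upright axle of the sack-truck wheel and press it straight down, steadily, until it has bitten tight and the sprung orange collar is pushed fully home, flush with the grey hub; seat it firmly against that stop with about 25 N, never more than 30 N. Then let go, leaving the small brass cap, the chisels and the spanner where they lie.

Things in the scene. Friction and masses are not known exactly. Their poses are not given: they have to be found in the camera images.
- cap: dome-topped steel push-on axle cap, open end down on the plywood board: 36 mm diameter, 36 mm tall (straight wall to 30 mm, then a low dome, flat top 22 mm across), 50 to 80 g. Bore 21.6 mm, 30 mm deep; six sprung teeth 3 mm above the rim on an 18.8 mm circle. Origin: centre of its underside (open rim); z up through the dome. Pinch the wall at any yaw; a 60 N grip holds it while pressing
- small_cap: smaller brass cap of the same kind for another axle, 26 mm diameter, 26 mm tall, also on the board; it does not fit; leave it. Origin: centre of its underside
- board: loose-parts board of plywood, 130 x 210 mm, 10 mm thick, fixed on the table; the two caps stand on it about 100 mm apart, in either order. Origin: centre of its underside
- stand: fixed timber block 150 x 150 x 40 mm holding the upright axle with the wheel lying flat on it. Origin: centre of its underside, on the axle's axis, z up. Black tyre 164 mm diameter, its top nominally 86 mm above the table; red disc; grey hub 66 mm diameter, top nominally 100 mm above the table. Wheel and hub sit firmly but up to 6 mm higher or lower, which no pose here tells
- axle_tip (a point): centre of the axle's flat top, 123 mm above the table. Plain 20 mm steel shaft, its top 9 mm tapering to 14 mm. The teeth first touch with the cap's rim about 9 mm below this tip, are fully on the shaft at 12 mm, then drag evenly (pressed slowly) with 6 to 13 N. The rim meets the raised collar nominally 19 mm and is home 23 mm below the tip, each up to 6 mm more or less with the hub's height
- collar (a joint): sprung orange collar round the axle in the hub, 50 mm diameter: 0 = raised, 4 mm proud of the hub; grows pressed (m); 0.004 = flush, on a hard stop. Spring 1 N at first, 3 N when flush; then the force rises sharply. Once let go, the teeth hold the cap against it. Seat it with a push of 25 N, teeth drag included; under 20 N is not firm, over 30 N may crush the hub. Keep the fingers off the wheel
- chisel_a: steel stone chisel lying on the table, 195 mm long. Origin: under its middle
- chisel_b: another such chisel beside it
- spanner: steel spanner lying on the table. Origin: under its middle
There are look-alikes about, which are no part of the job. Several things have the shape of the cap; the one meant has the colours described above.

How it is judged:
On the way, in this order (a step that is already met when the one before it is completed fails the run):
1. the cap is started upright on the axle (horizontal distance between cap and axle_tip below 0.003 m and z of cap in the frame of axle_tip below -0.003 m and angle between cap's own z axis and vertical below 0.15 rad), for 0.1 s.
2. the cap is pressed down until the collar is flush, and seated firmly (teeth and collar contacts over 27 N in all: a push of about 20 N or more) (value of joint collar above 0.003 m and contact force between cap and stand above 27 N), for 0.1 s.
At the end, for the whole second after the job is handed in: the cap sits on the axle, centred within 3 mm and upright within 0.08 rad, its rim at least 15 mm below the axle's tip, at rest and let go, and still holds the collar within 1.5 mm of flush (joint above 0.0025) (value of joint collar above 0.0025 m and horizontal distance between cap and axle_tip below 0.003 m and z of cap in the frame of axle_tip below -0.015 m and angle between cap's own z axis and vertical below 0.08 rad and linear speed of cap below 0.01 m/s); the robot touches nothing.
It fails at once if the cap loads axle and hub with more than 40 N (teeth and collar contacts summed: a push of over about 32 N) (contact force between cap and stand above 40 N).
It fails at once if the robot pushes on the wheel, hub or axle itself with more than 15 N (contact force between any of the fingers, the arm and stand above 15 N).
It fails at once if the small cap, a chisel or the spanner is moved by more than 30 mm (distance of any of small_cap, chisel_a, chisel_b, spanner from where it was at the start of the episode above 0.03 m).
It also fails if it takes over 58 s, if anything falls off the work surface, if the arm or the gripper's body presses on something with over 40 N, if the wrist force passes 120 N, or if a joint passes its speed limit or range.

## Robot

A 6-joint arm with a two-finger parallel gripper is mounted at the origin on the work surface. World frame = base frame: x ahead of the robot, y to its left, z up, the work surface at z = 0. Lengths are in m, angles in rad, forces in N, time in s.
With the tool pointing down it reaches from about 0.375 to 0.9 m from the base axis. Payload 3.1 kg.
Tool frame: the origin (TCP) lies at the centre of the arm's flange, where the gripper is bolted on; the fingertips stand robot.tip_extent ahead of it and the grasp point (between the pads) lies 164 mm ahead of it (robot.tip_extent is the distance from the TCP to the fingertips, in m); z points along the fingers, y is the line along which they close (so a half turn about z gives the same grasp; the last joint's range is limited). The gripper opens to 87 mm and grips with 3 to 60 N. Pads are 19 mm wide; open, the fingers measure 117 mm over their backs; the gripper's body (75 mm by 190 mm) begins 51 mm behind the grasp point.
Start: joints at [-1.417, 0.527, 1.433, -0, 1.181, -0.178], TCP at [0.204, -0.591, 0.405] pointing down, gripper open.
Joint ranges: [-3.08, 3.08], [-0.75, 2.2], [0.22, 2.44], [-1.43, 4.57], [0, 2.65], [-2.85, 2.85]. Speed limits (rad/s): [2.79, 2.79, 3.14, 3.14, 3.14, 3.14].

## Interface

Orientations are given as a unit quaternion [x, y, z, w].
In Python, from rig import get_obs, camera, hand_in, cut_out, robot gives the robot as it stands.
- The arm moves only by the tool step_arm, never from a script. Its argument "rows" is a list of rows, each a list of 6 numbers: the shift along the world's x, y, z in m, then the turn, a rotation vector about the world's x, y, z in degrees. A call has 1 to 12 rows; each row shifts and turns the commanded pose from where the row before left it; what a row does not reach is not made up. A row lasts 1/8 s, in which the tool goes at most 62.5 mm and 10.7 degrees, less where a joint would pass 70% of its speed; a pose out of reach is approached as far as the arm can. A call is refused whole if a number of a shift passes 0.0625 or a number of a turn 10.7, either way. A call with a gripper value outside its range is refused whole. "jaw" is the finger opening in m, from 0 to 0.087, set as the call begins (left out, the last holds). The fingers move at their own pace and stop on an object; "squeeze" is the grip in N (left out, the last holds). Time passes only in rows, so rows that do not move let the fingers close. It gives the time, the measured TCP pose, the force, the opening and the grip force at its end, in the units of the state.
- get_obs(): the state, without advancing time (a new reading comes with each control period).
- camera(name): name is "scene" or "top" or "wrist"; returns a dict with "pixels" (384x512x3 uint8, blue, green, red), "depth" (384x512 float32, m along the optical axis (not along the pixel's ray), 0 where there is no reading), "fov_y" (degrees; the focal length in pixels is half the picture's height over the tangent of half this angle, whatever the lens; pixels are square), "cx", "cy" (the principal point, pixels), "extrinsics" (4x4, takes a point from camera to world coordinates); the wrist camera has in their place "mount" (4x4, takes a point from camera to tool coordinates, whose origin is the TCP and whose axes are the flange's). Camera axes: x right, y up, looking along -z (the intrinsics and any distortion apply to the point x, -y, -z); pixel columns grow to the right and rows downward; lengths in m; the calibration is good to about 2 mm. A picture is of the moment at which its call begins: read the wrist's pose just before it.
- hand_in(): hands the job in; it is judged then, once.
Trained networks look in the newest picture that a camera, given by its name, has taken for a name from the list of things; names that differ only in an ending like _2 or _b are one class to them, and where a whole thing is asked for, a point or a joint stands for the part that bears it (a point fixed in the world has none). Each returns a list of dicts, best first, with "confidence" (0 to 1); they miss things now and then, are a little off and sometimes report something else, mostly with a low value. They report only what shows in the picture. A call takes as long as a camera call. They do not tell look-alikes from the thing itself.
- cut_out(label, camera): "region" (384x512 bool, what is visible of it) and "extent" ([centre column, centre row, width, height] in pixels, round what is visible of it).
The state is a dict: "time": time; "q": joint angles; "joint_velocities": joint speeds; "joint_torque": joint torques, N m; "position": TCP position; "tool_rot": TCP orientation; "ft_force": force on the tool from outside, world axes, zero at the start; "moment": the same for the moment, N m; "grip_width": finger opening in m; "grip_force": force on a finger pad.
Only numpy, scipy, OpenCV 4.12 (cv2) and the standard library are available. Lean on these libraries where they do the work, as an engineer would, in place of code of your own. Each camera call takes 0.05 s, during which the arm holds its last target. There are 200 camera calls.

## Working session

There is one attempt and no reset: what is moved stays moved. The work goes in short steps, Python scripts to look and compute and a tool call to move; the robot and the scene stay as the last step left them, time stands still between calls to the robot, and variables do not carry over. Pictures are saved under pics/ and viewed, at most 10 in all, crops included, and the job is handed in when it is done.

Besides the shell and the picture viewer there is one more tool, called after "Call:" by a JSON object that holds its "api" and its "payload". step_arm: Moves the arm, as the interface text tells. Its arguments: {"type":"object","properties":{"rows":{"type":"array"},"jaw":{"type":"number"},"squeeze":{"type":"number"}},"required":["rows"]}

```bash
mkdir -p pics; ls; cat > h.py <<'E'
import numpy as np, cv2
from rig import get_obs, camera, cut_out, robot
from scipy.spatial.transform import Rotation as R
def cloud(c, o=None):
    d=c["depth"]; h,w=d.shape; f=h/2/np.tan(np.radians(c["fov_y"]/2))
    v,u=np.mgrid[:h,:w]
    P=np.stack([(u-c["cx"])/f*d,-(v-c["cy"])/f*d,-d],-1)
    if "extrinsics" in c: T=np.array(c["extrinsics"])
    else:
        W=np.eye(4); W[:3,:3]=R.from_quat(o["tool_rot"]).as_matrix(); W[:3,3]=o["position"]; T=W@np.array(c["mount"])
    Q=P@T[:3,:3].T+T[:3,3]; Q[d<=0]=np.nan
    return Q
E
python3 - <<'E'
from h import *
o=get_obs(); print({k:np.round(v,3) for k,v in o.items()}, robot)
ims=[]
for n in ["scene","top"]:
    c=camera(n); cv2.imwrite(f"pics/{n}.png",c["pixels"]); print(n,[k for k in c],c["fov_y"],c["cx"],c["cy"])
    Q=cloud(c)
    for l in ["cap","small_cap","board","stand","chisel_a","spanner"]:
        for r in cut_out(l,n)[:5]:
            print(l,round(r["confidence"],2),np.round(r["extent"]),np.round(np.nanmedian(Q[r["region"]],0),3),np.round(np.nanpercentile(Q[r["region"]][:,2],98),3))
E
python3 -c "
import cv2,numpy as np
" 
```

```text
pics
{'time': np.float64(0.0), 'q': array([-1.418,  0.528,  1.434, -0.   ,  1.181, -0.178]), 'joint_velocities': array([ 0.   ,  0.002, -0.   , -0.   , -0.001,  0.001]), 'joint_torque': array([ 1.0000e-03, -4.4004e+01, -1.7659e+01,  6.3000e-02,  5.8000e-02,
       -0.0000e+00]), 'position': array([ 0.204, -0.591,  0.404]), 'tool_rot': array([ 0.986,  0.165,  0.   , -0.001]), 'ft_force': array([-0.408, -0.271, -0.334]), 'moment': array([-0.009,  0.016,  0.049]), 'grip_force': np.float64(0.0), 'grip_width': np.float64(0.087)} <Robot object at 0x7f828935fe00>
scene ['pixels', 'depth', 'fov_y', 'cx', 'cy', 'extrinsics'] 46.52710202368808 248.25769428671407 185.6544729414545
cap 0.72 [285. 244.  18.  21.] [0.574 0.151 0.043] 0.049
cap 0.59 [334. 214.  11.  20.] [0.424 0.227 0.033] 0.04
cap 0.53 [305. 206.  18.  16.] [0.426 0.148 0.033] 0.04
small_cap 0.42 [206. 175.  16.  14.] [ 0.513 -0.087  0.104] 0.115
board 0.85 [304. 259. 100.  83.] [0.575 0.208 0.012] 0.015
stand 0.96 [207. 195.  84.  74.] [ 0.533 -0.075  0.083] 0.106
chisel_a 0.75 [386. 271.  30.  68.] [0.534 0.388 0.015] 0.02
[... 202 characters left out ...]
9 255.19189500952908 190.59808854280075
cap 0.74 [215. 171.  14.  15.] [0.562 0.145 0.042] 0.047
cap 0.62 [181. 220.  12.  17.] [0.413 0.222 0.033] 0.038
cap 0.59 [210. 223.  17.  13.] [0.416 0.141 0.032] 0.038
cap 0.53 [304. 195.  22.  19.] [ 0.503 -0.095  0.101] 0.105
small_cap 0.43 [177. 166.  11.  10.] [0.565 0.254 0.033] 0.038
board 0.83 [200. 170.  83.  64.] [0.56  0.199 0.009] 0.013
board 0.16 [179. 166.  12.   9.] [0.566 0.254 0.032] 0.037
stand 0.63 [301. 201.  69.  70.] [ 0.496 -0.094  0.082] 0.104
chisel_a 0.84 [133. 180.  18.  71.] [0.52  0.385 0.012] 0.018
chisel_a 0.79 [117. 170.  20.  65.] [0.55  0.431 0.012] 0.018
spanner 0.84 [402. 206.  26.  62.] [ 0.523 -0.378  0.006] 0.01
```

```bash
python3 - <<'E'
import cv2,numpy as np
a=cv2.imread("pics/scene.png")[130:340,80:430]; b=cv2.imread("pics/top.png")[120:270,90:440]
a=cv2.resize(a,None,fx=1.6,fy=1.6); b=cv2.resize(b,None,fx=1.6,fy=1.6)
cv2.imwrite("pics/both.png",np.vstack([a,b]))
E
```

```text
(no output)
```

View pics/both.png

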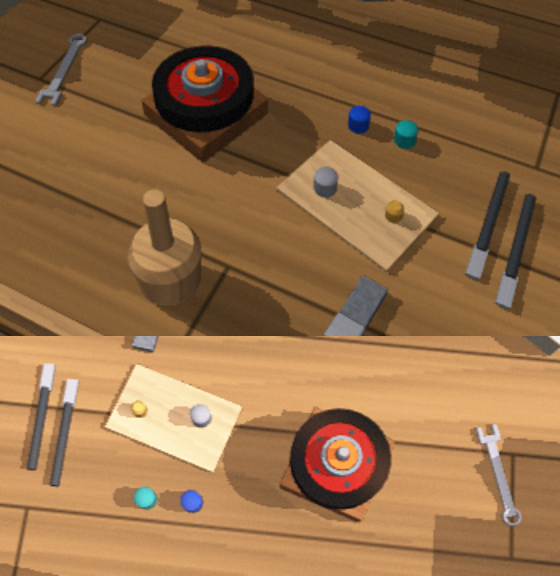

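Candidates (top view pixel): steel cap (215,171) on the board, brass small cap (177,166), blue (210,223) and teal (181,220) look-alikes on the table. I choose the grey one, at about (0.565, 0.147), and will check it with the wrist camera.

Call:
{"api": "step_arm", "payload": {"rows": [[0.03, 0.0615, 0, 0, 0, 0], [0.03, 0.0615, 0, 0, 0, 0], [0.03, 0.0615, 0, 0, 0, 0], [0.03, 0.0615, 0, 0, 0, 0], [0.03, 0.0615, 0, 0, 0, 0], [0.03, 0.0615, 0, 0, 0, 0], [0.03, 0.0615, 0, 0, 0, 0], [0.03, 0.0615, 0, 0, 0, 0], [0.03, 0.0615, 0, 0, 0, 0], [0.03, 0.0615, 0, 0, 0, 0], [0.03, 0.0615, 0, 0, 0, 0], [0.03, 0.0615, 0, 0, 0, 0]]}}

```text
time: 2.2
position: [0.5332, 0.0853, 0.4051]
tool_rot: [0.986, 0.165, 0.001, 0.0]
ft_force: [0.8, -0.7, -1.5]
grip_width: 0.0869
grip_force: 0.0
```

Call:
{"api": "step_arm", "payload": {"rows": [[0, 0, 0, 0, 0, 0], [0, 0, 0, 0, 0, 0], [0, 0, 0, 0, 0, 0]]}}

```text
time: 2.58
position: [0.5319, 0.0819, 0.4047]
tool_rot: [0.986, 0.164, -0.0, 0.0]
ft_force: [0.1, -0.9, 0.2]
grip_width: 0.0871
grip_force: 0.0
```

```bash
cat >> h.py <<'E'
def look(name, labels):
    o=get_obs(); c=camera("wrist"); Q=cloud(c,o); cv2.imwrite(f"pics/{name}.png",c["pixels"])
    print("tcp",np.round(o["position"],4),o["tool_rot"].round(3) if hasattr(o["tool_rot"],"round") else o["tool_rot"],o["q"])
    for l in labels:
        for r in cut_out(l,"wrist")[:4]:
            P=Q[r["region"]]; z=np.nanpercentile(P[:,2],95); T=P[P[:,2]>z-0.004]
            print(l,round(r["confidence"],2),np.round(r["extent"]),"top",np.round((T.min(0)+T.max(0))/2,4),np.round(T.mean(0),4),"n",len(T),"col",c["pixels"][r["region"]].mean(0).round())
    return o,c,Q
E
python3 - <<'E'
from h import *
o,c,Q=look("w1",["cap","small_cap","stand"])
print(robot.tip_extent,np.round(c["mount"],3),c["fov_y"])
E
```

```text
tcp [0.5319 0.0819 0.4047] [ 0.986  0.164 -0.     0.   ] [-5.48665794e-02  4.11193607e-01  1.65027780e+00 -3.50696599e-04
  1.08083826e+00  1.18617990e+00]
cap 0.86 [211. 132.  32.  32.] top [0.5676 0.1471 0.0452] [0.5674 0.1474 0.0449] n 597 col [199. 198. 204.]
cap 0.77 [124. 223.  38.  30.] top [0.4165 0.224  0.0348] [0.4165 0.2239 0.0346] n 437 col [174. 180.   6.]
cap 0.54 [189. 229.  19.  15.] top [0.494  0.1272 0.1682] [0.448  0.1373 0.0662] n 46 col [141.  70.  33.]
small_cap 0.64 [120.  97.  27.  20.] top [0.5689 0.2575 0.0349] [0.5694 0.2571 0.0349] n 300 col [ 67. 187. 228.]
stand 0.66 [380. 225. 159. 131.] top [ 0.5174 -0.042   0.1897] [ 0.5477 -0.0636  0.0853] n 2997 col [36. 47. 84.]
0.1822 [[ 0.     0.971  0.239  0.065]
 [ 1.    -0.    -0.001  0.001]
 [-0.001  0.239 -0.971  0.02 ]
 [ 0.     0.     0.     1.   ]] 66.21931535675091
```

View pics/w1.png

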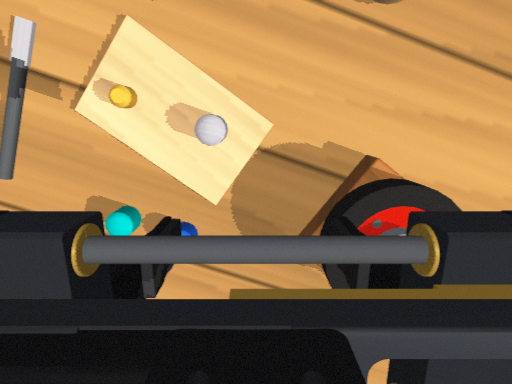

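Wrist view: the steel cap is at (211,132), brass at (120,97), teal at (124,223), blue at (189,229). The steel one is confirmed. I'll move closer for a precise fix.

Call:
{"api": "step_arm", "payload": {"rows": [[-0.008, 0.024, -0.023, 0, 0, 0], [-0.008, 0.024, -0.022, 0, 0, 0], [0, 0, 0, 0, 0, 0], [0, 0, 0, 0, 0, 0], [0, 0, 0, 0, 0, 0]]}}

```text
time: 3.4
position: [0.5172, 0.1304, 0.3607]
tool_rot: [0.986, 0.165, 0.001, 0.0]
ft_force: [0.0, -0.7, 0.1]
grip_width: 0.0869
grip_force: 0.0
```

```bash
python3 - <<'E'
from h import *
o,c,Q=look("w2",["cap","small_cap"])
o,c,Q=look("w2",["cap"])
E
```

```text
tcp [0.5172 0.1304 0.3607] [0.986 0.165 0.001 0.   ] [ 3.74004588e-02  4.64333243e-01  1.70886279e+00 -2.99163319e-04
  9.65905513e-01  1.27759248e+00]
cap 0.73 [253. 137.  34.  36.] top [0.5674 0.1472 0.0453] [0.5673 0.1476 0.045 ] n 770 col [198. 198. 205.]
cap 0.63 [145. 228.  30.  16.] top [0.4785 0.2054 0.1475] [0.4387 0.2234 0.0597] n 102 col [125. 134.  22.]
cap 0.57 [215. 268.  26.   8.] top [0.4106 0.1431 0.035 ] [0.4108 0.1419 0.0348] n 183 col [232. 109.  33.]
small_cap 0.98 [151.  97.  31.  22.] top [0.5688 0.2575 0.035 ] [0.5689 0.2572 0.035 ] n 387 col [ 67. 187. 228.]
tcp [0.5168 0.1306 0.3604] [0.986 0.165 0.001 0.   ] [ 3.78091806e-02  4.64567445e-01  1.70964452e+00 -7.43751788e-05
  9.65901341e-01  1.27779454e+00]
cap 0.79 [146. 229.  29.  17.] top [0.4249 0.2317 0.034 ] [0.4252 0.2313 0.0335] n 110 col [135. 141.  11.]
cap 0.68 [255. 137.  37.  39.] top [0.5666 0.1475 0.0452] [0.5672 0.1478 0.045 ] n 777 col [202. 199. 204.]
cap 0.52 [214. 268.  27.  12.] top [0.4699 0.1429 0.1485] [0.4146 0.1422 0.0424] n 182 col [225. 109.  38.]
```

Call:
{"api": "step_arm", "payload": {"rows": [[0.025, 0.0085, 0, 0, 0, 0], [0.025, 0.0085, 0, 0, 0, 0], [0, 0, -0.04, 0, 0, 0], [0, 0, -0.04, 0, 0, 0], [0, 0, -0.03, 0, 0, 0], [0, 0, 0, 0, 0, 0], [0, 0, 0, 0, 0, 0], [0, 0, 0, 0, 0, 0]]}}

```text
time: 4.65
position: [0.5671, 0.1482, 0.2514]
tool_rot: [0.986, 0.165, 0.002, 0.0]
ft_force: [-0.4, 0.8, 0.2]
grip_width: 0.087
grip_force: 0.0
```

Call:
{"api": "step_arm", "payload": {"rows": [[0, -0.0005, -0.025, 0, 0, 0], [0, 0, -0.02, 0, 0, 0], [0, 0, -0.0075, 0, 0, 0], [0, 0, 0, 0, 0, 0], [0, 0, 0, 0, 0, 0]]}}

```text
time: 5.28
position: [0.5669, 0.1478, 0.1983]
tool_rot: [0.986, 0.165, 0.001, 0.0]
ft_force: [-0.1, 0.1, -0.6]
grip_width: 0.0871
grip_force: 0.0
```

Call:
{"api": "step_arm", "payload": {"rows": [[0, 0, 0, 0, 0, 0], [0, 0, 0, 0, 0, 0], [0, 0, 0, 0, 0, 0], [0, 0, 0, 0, 0, 0], [0, 0, 0, 0, 0, 0], [0, 0, 0, 0, 0, 0], [0, 0, 0, 0, 0, 0], [0, 0, 0, 0, 0, 0]], "jaw": 0.02, "squeeze": 60}}

```text
time: 6.28
position: [0.5664, 0.1477, 0.1972]
tool_rot: [0.986, 0.165, -0.0, -0.0]
ft_force: [-0.3, -0.2, -0.6]
grip_width: 0.0346
grip_force: 60.0
```

Call:
{"api": "step_arm", "payload": {"rows": [[0, 0, 0.03, 0, 0, 0], [0, 0, 0.05, 0, 0, 0], [0, 0, 0.055, 0, 0, 0], [0, 0, 0.055, 0, 0, 0], [-0.02, -0.045, 0.02, 0, 0, 0], [-0.02, -0.045, 0, 0, 0, 0], [-0.02, -0.045, 0, 0, 0, 0], [-0.02, -0.045, 0, 0, 0, 0], [-0.02, -0.045, 0, 0, 0, 0], [-0.0155, -0.036, 0, 0, 0, 0], [0, 0, 0, 0, 0, 0], [0, 0, 0, 0, 0, 0]]}}

```text
time: 7.78
position: [0.4509, -0.1131, 0.4072]
tool_rot: [0.986, 0.165, 0.0, -0.0]
ft_force: [0.2, 0.2, -1.3]
grip_width: 0.0347
grip_force: 60.0
```

Call:
{"api": "step_arm", "payload": {"rows": [[0, 0, 0, 0, 0, 0], [0, 0, 0, 0, 0, 0]]}}

```text
time: 8.02
position: [0.4512, -0.1124, 0.4072]
tool_rot: [0.986, 0.166, -0.0, -0.0]
ft_force: [0.3, 0.3, -1.0]
grip_width: 0.0351
grip_force: 60.0
```

```bash
python3 - <<'E'
from h import *
for i in range(2):
    o,c,Q=look("w3",["stand","cap"])
    Z=Q[...,2]; m=(Z>0.116)&(Z<0.128)&(np.hypot(Q[...,0]-.503,Q[...,1]+.095)<.03)
    P=Q[m]; print("tip",len(P),P.mean(0).round(4),np.median(P,0).round(4),P.min(0).round(4),P.max(0).round(4), np.argwhere(m).mean(0))
    r=np.hypot(Q[...,0]-P[:,0].mean(),Q[...,1]-P[:,1].mean())
    for a,b in[(.013,.023),(.027,.031),(.05,.08)]:
        z=Z[(r>a)&(r<b)&(Z<.118)&(Z>.06)]; print(a,b,len(z),np.median(z).round(4),np.percentile(z,90).round(4))
E
```

```text
tcp [ 0.4512 -0.1124  0.4072] [ 0.986  0.166 -0.    -0.   ] [-4.85191027e-01  3.09710980e-01  1.81752843e+00  1.06973600e-04
  1.01453986e+00  7.51945759e-01]
stand 0.77 [259. 120. 177. 179.] top [ 0.5027 -0.0958  0.161 ] [ 0.5068 -0.0957  0.1053] n 2628 col [ 50.  70. 137.]
cap 0.98 [ 49. 132.  43.  32.] top [0.4177 0.144  0.0349] [0.4181 0.1432 0.0345] n 574 col [213. 105.  35.]
cap 0.71 [253. 245.  59.  83.] top [ 0.4569 -0.1137  0.2823] [ 0.4508 -0.1134  0.2549] n 1301 col [146. 144. 148.]
cap 0.5 [  3. 116.   4.  22.] top [0.4163 0.2086 0.0086] [0.4167 0.2078 0.0082] n 53 col [144. 151.   8.]
cap 0.46 [255. 119. 182. 177.] top [ 0.5065 -0.0958  0.1114] [ 0.5071 -0.0956  0.1043] n 2612 col [ 49.  70. 136.]
tip 361 [ 0.5065 -0.0956  0.1215] [ 0.5065 -0.0956  0.1222] [ 0.4971 -0.1053  0.1161] [ 0.5157 -0.0863  0.1245] [128.85595568 256.11080332]
0.013 0.023 1292 0.1022 0.1032
0.027 0.031 808 0.0982 0.0991
0.05 0.08 12669 0.0839 0.085
tcp [ 0.4511 -0.1127  0.4072] [ 0.986  0.166 -0.    -0.   ] [-4.85976944e-01  3.09615412e-01  1.81754211e+00  8.92234445e-06
  1.01444740e+00  7.51856938e-01]
cap 0.91 [ 48. 132.  46.  34.] top [0.4176 0.1437 0.0351] [0.4181 0.1431 0.0346] n 580 col [214. 105.  36.]
cap 0.61 [254. 246.  60.  83.] top [ 0.4521 -0.1138  0.2547] [ 0.4502 -0.114   0.2545] n 1276 col [147. 145. 149.]
cap 0.61 [  6. 116.   7.  19.] top [0.4158 0.2084 0.009 ] [0.417  0.2075 0.0085] n 43 col [146. 151.   3.]
tip 362 [ 0.5066 -0.0958  0.1216] [ 0.5066 -0.0957  0.1222] [ 0.497  -0.1055  0.116 ] [ 0.5159 -0.0865  0.1243] [128.57734807 255.82872928]
0.013 0.023 1293 0.1023 0.1032
0.027 0.031 810 0.0983 0.0992
0.05 0.08 12669 0.084 0.0851
```

View pics/w3.png

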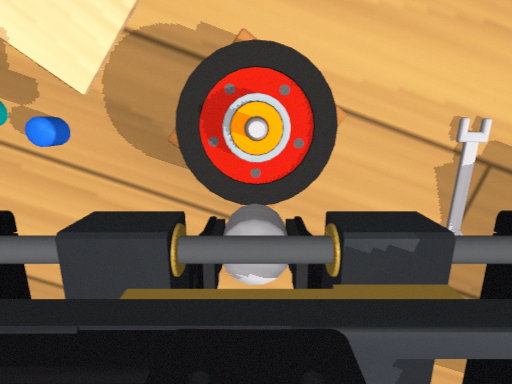

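Wrist view: the axle tip is at (256,129), hub and orange collar round it, and the steel cap is held upright between the fingers at (254,246). I'll move above the axle.

Call:
{"api": "step_arm", "payload": {"rows": [[0.0274, 0.0086, 0, 0, 0, 0], [0.0273, 0.0086, 0, 0, 0, 0], [0, 0, -0.04, 0, 0, 0], [0, 0, -0.03, 0, 0, 0], [0, 0, 0, 0, 0, 0], [0, 0, 0, 0, 0, 0], [0, 0, 0, 0, 0, 0], [0, 0, 0, 0, 0, 0]]}}

```text
time: 9.32
position: [0.5059, -0.0963, 0.3384]
tool_rot: [0.986, 0.165, 0.001, 0.001]
ft_force: [-0.5, 0.5, 0.1]
grip_width: 0.0349
grip_force: 60.0
```

```bash
python3 - <<'E'
from h import *
c=camera("scene"); Q=cloud(c); cv2.imwrite("pics/s2.png",cv2.resize(c["pixels"][110:230,140:290],None,fx=5,fy=5))
P=[get_obs() for _ in range(3)]; print([np.round(p["position"],4) for p in P],[np.round(p["ft_force"],2) for p in P])
for i in range(4):
    camera("wrist");o=get_obs();print(np.round(o["position"],4),np.round(o["ft_force"],2),np.round(o["moment"],2))
E
```

```text
[array([ 0.5058, -0.0962,  0.3382]), array([ 0.5058, -0.0962,  0.3382]), array([ 0.5058, -0.0962,  0.3382])] [array([ 0.02, -0.03, -2.1 ]), array([ 0.02, -0.03, -2.1 ]), array([ 0.02, -0.03, -2.1 ])]
[ 0.5057 -0.0962  0.338 ] [ 0.19  0.06 -1.3 ] [-0.01  0.04 -0.03]
[ 0.5057 -0.0961  0.3378] [-0.32  0.79 -0.36] [-0.01 -0.    0.05]
[ 0.5056 -0.0961  0.3376] [ 0.37 -0.4  -0.24] [ 0.07  0.04 -0.05]
[ 0.5056 -0.0961  0.3375] [-0.07  0.42 -1.44] [-0.03 -0.02  0.02]
```

View pics/s2.png

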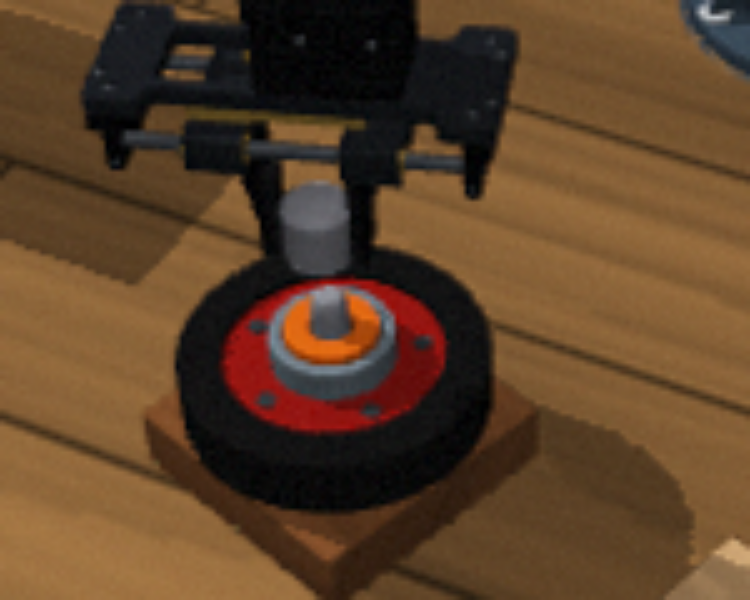

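```bash
python3 - <<'E'
from h import *
c=camera("scene"); o=get_obs(); Q=cloud(c); T=np.array(c["extrinsics"]); px=c["pixels"].astype(int)
print("cam",T[:3,3].round(3),o["position"])
f=192/np.tan(np.radians(c["fov_y"]/2))
def proj(p):
    q=T[:3,:3].T@(np.array(p)-T[:3,3]); return (c["cx"]+f*q[0]/-q[2], c["cy"]-f*q[1]/-q[2])
z0=o["position"][2]-.1872
for xy in [(.5066,-.0957),tuple(o["position"][:2])]:
    print([np.round(proj((*xy,z)),2) for z in (.099,.123,z0,z0+.036)])
for r in cut_out("cap","scene")[:4]: print(r["confidence"],r["extent"],np.nanmedian(Q[r["region"]],0).round(4))
# per-row extents of grey (low saturation, bright) pixels
sat=px.max(2)-px.min(2); g=(sat<25)&(px.max(2)>85)
for v in range(146,182,2):
    u=np.where(g[v,190:225])[0]+190; print(v,(u.min(),u.max(),len(u)) if len(u) else None, px[v,200:216:2,1])
E
```

```text
cam [1.187 0.363 0.897] [ 0.50560903 -0.09608995  0.33740747]
[array([205.48, 176.05]), array([204.78, 169.23]), array([203.96, 161.25]), array([202.82, 150.23])]
[array([205.54, 175.76]), array([204.84, 168.94]), array([204.02, 160.95]), array([202.89, 149.94])]
0.72 [332.6, 212.6, 9.9, 20.3] [0.4247 0.2275 0.0322]
0.68 [304.7, 206.1, 17.8, 20.7] [0.4254 0.1475 0.0302]
0.66 [204.1, 154.4, 13.0, 21.6] [ 0.5153 -0.0921  0.1826]
146 (np.int64(203), np.int64(203), 1) [104 115 113 101  44  12  13  13]
148 (np.int64(199), np.int64(207), 9) [86 90 92 90 79 12  6 10]
150 (np.int64(197), np.int64(208), 12) [97 95 98 95 91  3  5 23]
152 (np.int64(197), np.int64(209), 13) [ 97  99 104 104 101   8   3  15]
154 (np.int64(197), np.int64(208), 12) [100 109 110 105  89  19   9  19]
156 (np.int64(201), np.int64(205), 5) [76 89 83 70 61 15  3  4]
158 None [68 71 71 67 63 27 11 28]
160 None [69 69 68 65 61 24  5  5]
162 None [66 69 71 70 64 41  8 13]
164 None [59 74 70 63 23 13 19 17]
166 None [ 8 11 18 11 13 20 16 18]
168 (np.int64(202), np.int64(212), 9) [ 64 136 144 148 107 120 116  28]
170 (np.int64(198), np.int64(215), 7) [108 119 137 126  74 107 103 133]
172 (np.int64(195), np.int64(217), 8) [107  93  83  85  66  97 104 100]
174 (np.int64(216), np.int64(218), 2) [101  62  70  76  67  42  76  86]
176 (np.int64(195), np.int64(218), 3) [105  60  68  72  64  62  72  73]
178 (np.int64(196), np.int64(217), 3) [107 107 100 104  98  69  75  50]
180 (np.int64(197), np.int64(216), 4) [ 85 108 107 111 109  86  44  87]
```

```bash
python3 - <<'E'
from h import *
from scipy.optimize import least_squares
A=[];B=[]
for i in range(4):
    c=camera("scene"); Q=cloud(c); o=get_obs(); z0=o["position"][2]-.1872
    px=c["pixels"].astype(int); sat=px.max(2)-px.min(2)
    rr=np.hypot(Q[...,0]-.5066,Q[...,1]+.0957)
    A.append(Q[(rr<.014)&(Q[...,2]>.107)&(Q[...,2]<.1125)&(sat<40)]); B.append(Q[(rr<.024)&(Q[...,2]>z0+.004)&(Q[...,2]<z0+.029)&(sat<40)&(px.max(2)>52)])
for n,P,r in(("axle",np.vstack(A),.010),("cap",np.vstack(B),.018)):
    s=least_squares(lambda p:np.hypot(P[:,0]-p[0],P[:,1]-p[1])-r,[.5066,-.0957],loss="soft_l1",f_scale=.001)
    print(n,len(P),s.x.round(4),np.sqrt((s.fun**2).mean()).round(4))
print(o["position"])
d=c["depth"]; print((d[150:180:3,196:214]*1000).astype(int))
E
```

```text
axle 48 [ 0.5046 -0.0952] 0.0011
cap 376 [ 0.5044 -0.0962] 0.0012
[ 0.50563337 -0.09610314  0.33720324]
[[1079 1078 1076 1074 1072 1075 1072 1075 1077 1073 1074 1075 1074 1079
  1062 1055 1059 1057]
 [1079 1071 1071 1066 1070 1065 1069 1067 1064 1070 1069 1075 1072 1073
  1067 1067 1066 1072]
 [1085 1079 1075 1073 1068 1071 1070 1066 1067 1069 1068 1074 1071 1080
  1078 1074 1073 1072]
 [1092 1092 1082 1081 1075 1075 1073 1075 1075 1077 1074 1076 1080 1082
  1081 1083 1080 1080]
 [1200 1192 1090 1088 1084 1080 1085 1083 1078 1083 1085 1086 1086 1086
  1097 1089 1088 1087]
 [1186 1183 1185 1187 1188 1186 1187 1194 1189 1191 1196 1189 1194 1189
  1189 1189 1190 1193]
 [1183 1184 1181 1180 1185 1159 1157 1119 1125 1124 1122 1119 1119 1156
  1155 1158 1160 1159]
 [1151 1149 1151 1144 1144 1144 1124 1120 1119 1112 1117 1115 1118 1123
  1146 1144 1144 1147]
 [1143 1135 1137 1140 1137 1133 1131 1125 1123 1126 1119 1124 1124 1128
  1143 1136 1133 1138]
 [1137    0 1126 1128 1126 1131 1132 1129 1134 1127 1126 1133 1128 1130
  1126 1125 1131 1126]]
```

Call:
{"api": "step_arm", "payload": {"rows": [[0.0001, 0.0007, -0.01, 0, 0, 0], [0, 0, -0.01, 0, 0, 0], [0, 0, -0.005, 0, 0, 0], [0, 0, -0.002, 0, 0, 0], [0, 0, -0.002, 0, 0, 0], [0, 0, 0, 0, 0, 0], [0, 0, 0, 0, 0, 0], [0, 0, 0, 0, 0, 0]]}}

```text
time: 10.88
position: [0.5058, -0.0954, 0.3085]
tool_rot: [0.986, 0.165, 0.0, 0.0]
ft_force: [-0.4, 0.1, -1.2]
grip_width: 0.0348
grip_force: 60.0
```

Call:
{"api": "step_arm", "payload": {"rows": [[0, 0, -0.001, 0, 0, 0], [0, 0, -0.001, 0, 0, 0], [0, 0, -0.001, 0, 0, 0], [0, 0, -0.001, 0, 0, 0], [0, 0, -0.001, 0, 0, 0], [0, 0, -0.001, 0, 0, 0], [0, 0, 0, 0, 0, 0], [0, 0, 0, 0, 0, 0]]}}

```text
time: 11.88
position: [0.5057, -0.0954, 0.3022]
tool_rot: [0.986, 0.165, -0.0, -0.0]
ft_force: [-0.3, -0.4, -1.2]
grip_width: 0.0349
grip_force: 60.0
```

Call:
{"api": "step_arm", "payload": {"rows": [[0, 0, -0.0005, 0, 0, 0], [0, 0, -0.0005, 0, 0, 0], [0, 0, -0.0005, 0, 0, 0], [0, 0, -0.0005, 0, 0, 0], [0, 0, -0.0005, 0, 0, 0], [0, 0, -0.0005, 0, 0, 0], [0, 0, -0.0005, 0, 0, 0], [0, 0, -0.0005, 0, 0, 0]]}}

```text
time: 12.88
position: [0.5057, -0.0953, 0.2986]
tool_rot: [0.986, 0.165, 0.0, -0.0]
ft_force: [-0.9, 2.4, 5.2]
grip_width: 0.0344
grip_force: 60.0
```

Call:
{"api": "step_arm", "payload": {"rows": [[0, 0, -0.0005, 0, 0, 0], [0, 0, -0.0005, 0, 0, 0], [0, 0, -0.0005, 0, 0, 0], [0, 0, -0.0005, 0, 0, 0]]}}

```text
time: 13.38
position: [0.5057, -0.0952, 0.2971]
tool_rot: [0.986, 0.165, 0.0, -0.0]
ft_force: [-2.4, 2.3, 10.7]
grip_width: 0.0349
grip_force: 60.0
```

Call:
{"api": "step_arm", "payload": {"rows": [[-0.0002, 0.0002, -0.0005, 0, 0, 0], [-0.0001, 0.0001, -0.0005, 0, 0, 0], [0, 0, -0.0005, 0, 0, 0], [0, 0, -0.0005, 0, 0, 0], [0, 0, -0.0005, 0, 0, 0], [0, 0, -0.0005, 0, 0, 0]]}}

```text
time: 14.12
position: [0.5055, -0.0951, 0.2944]
tool_rot: [0.986, 0.165, 0.001, 0.0]
ft_force: [-1.6, 3.1, 11.0]
grip_width: 0.0347
grip_force: 60.0
```

Call:
{"api": "step_arm", "payload": {"rows": [[0, 0, -0.0005, 0, 0, 0], [0, 0, -0.0005, 0, 0, 0], [0, 0, -0.0005, 0, 0, 0], [0, 0, -0.0005, 0, 0, 0]]}}

```text
time: 14.62
position: [0.5055, -0.0951, 0.2923]
tool_rot: [0.986, 0.165, 0.0, 0.0]
ft_force: [-2.2, 3.3, 11.0]
grip_width: 0.0345
grip_force: 60.0
```

Call:
{"api": "step_arm", "payload": {"rows": [[0, 0, -0.0005, 0, 0, 0], [0, 0, -0.0005, 0, 0, 0], [0, 0, -0.0005, 0, 0, 0], [0, 0, -0.0005, 0, 0, 0]]}}

```text
time: 15.12
position: [0.5056, -0.0951, 0.2904]
tool_rot: [0.986, 0.165, 0.0, 0.0]
ft_force: [-1.7, 1.5, 10.6]
grip_width: 0.0346
grip_force: 60.0
```

Call:
{"api": "step_arm", "payload": {"rows": [[0, 0, -0.0005, 0, 0, 0], [0, 0, -0.0005, 0, 0, 0], [0, 0, -0.0004, 0, 0, 0], [0, 0, -0.0004, 0, 0, 0]]}}

```text
time: 15.62
position: [0.5055, -0.0951, 0.2887]
tool_rot: [0.986, 0.165, 0.001, 0.0]
ft_force: [-2.5, 1.9, 12.5]
grip_width: 0.0347
grip_force: 60.0
```

Call:
{"api": "step_arm", "payload": {"rows": [[0, 0, -0.0003, 0, 0, 0], [0, 0, -0.0003, 0, 0, 0], [0, 0, -0.0003, 0, 0, 0]]}}

```text
time: 16.0
position: [0.5055, -0.0951, 0.2878]
tool_rot: [0.986, 0.165, 0.001, 0.0]
ft_force: [-2.3, 2.9, 12.2]
grip_width: 0.0347
grip_force: 60.0
```

Call:
{"api": "step_arm", "payload": {"rows": [[0, 0, -0.0003, 0, 0, 0], [0, 0, -0.0003, 0, 0, 0]]}}

```text
time: 16.25
position: [0.5055, -0.0951, 0.2872]
tool_rot: [0.986, 0.165, 0.0, 0.0]
ft_force: [-2.5, 1.2, 12.6]
grip_width: 0.0349
grip_force: 60.0
```

Call:
{"api": "step_arm", "payload": {"rows": [[0, 0, -0.00025, 0, 0, 0], [0, 0, -0.00025, 0, 0, 0]]}}

```text
time: 16.5
position: [0.5055, -0.0951, 0.2868]
tool_rot: [0.986, 0.165, 0.001, 0.0]
ft_force: [-1.9, 1.9, 12.6]
grip_width: 0.0348
grip_force: 60.0
```

Call:
{"api": "step_arm", "payload": {"rows": [[0, 0, -0.00025, 0, 0, 0], [0, 0, -0.00025, 0, 0, 0]]}}

```text
time: 16.75
position: [0.5055, -0.0951, 0.2863]
tool_rot: [0.986, 0.165, 0.001, 0.0]
ft_force: [-2.6, 2.1, 12.1]
grip_width: 0.0348
grip_force: 60.0
```

Call:
{"api": "step_arm", "payload": {"rows": [[0, 0, -0.00025, 0, 0, 0]]}}

```text
time: 16.88
position: [0.5055, -0.0951, 0.2861]
tool_rot: [0.986, 0.165, 0.001, 0.0]
ft_force: [-2.8, 3.1, 13.3]
grip_width: 0.0346
grip_force: 60.0
```

Call:
{"api": "step_arm", "payload": {"rows": [[0, 0, -0.00025, 0, 0, 0]]}}

```text
time: 17.0
position: [0.5055, -0.0951, 0.2858]
tool_rot: [0.986, 0.165, 0.001, 0.0]
ft_force: [-3.4, 2.3, 13.9]
grip_width: 0.0348
grip_force: 60.0
```

Call:
{"api": "step_arm", "payload": {"rows": [[0, 0, -0.00025, 0, 0, 0]]}}

```text
time: 17.12
position: [0.5055, -0.0951, 0.2856]
tool_rot: [0.986, 0.165, 0.001, 0.0]
ft_force: [-2.2, 2.0, 14.0]
grip_width: 0.035
grip_force: 60.0
```

Call:
{"api": "step_arm", "payload": {"rows": [[0, 0, -0.00025, 0, 0, 0]]}}

```text
time: 17.25
position: [0.5055, -0.0951, 0.2854]
tool_rot: [0.986, 0.165, 0.001, 0.0]
ft_force: [-3.1, 2.1, 16.5]
grip_width: 0.0347
grip_force: 60.0
```

Call:
{"api": "step_arm", "payload": {"rows": [[0, 0, -0.0002, 0, 0, 0]]}}

```text
time: 17.38
position: [0.5055, -0.0951, 0.2854]
tool_rot: [0.986, 0.165, 0.001, 0.0]
ft_force: [-3.0, 1.9, 16.9]
grip_width: 0.0348
grip_force: 60.0
```

Call:
{"api": "step_arm", "payload": {"rows": [[0, 0, -0.0002, 0, 0, 0]]}}

```text
time: 17.5
position: [0.5055, -0.0951, 0.2854]
tool_rot: [0.986, 0.165, 0.001, 0.0]
ft_force: [-3.2, 1.9, 17.6]
grip_width: 0.0346
grip_force: 60.0
```

Call:
{"api": "step_arm", "payload": {"rows": [[0, 0, -0.0003, 0, 0, 0]]}}

```text
time: 17.62
position: [0.5055, -0.0951, 0.2853]
tool_rot: [0.986, 0.165, 0.001, 0.0]
ft_force: [-4.2, 2.4, 20.7]
grip_width: 0.0349
grip_force: 60.0
```

Call:
{"api": "step_arm", "payload": {"rows": [[0, 0, -0.0002, 0, 0, 0]]}}

```text
time: 17.75
position: [0.5055, -0.0951, 0.2853]
tool_rot: [0.986, 0.165, 0.001, 0.0]
ft_force: [-3.1, 3.3, 20.3]
grip_width: 0.0349
grip_force: 60.0
```

Call:
{"api": "step_arm", "payload": {"rows": [[0, 0, -0.0002, 0, 0, 0]]}}

```text
time: 17.88
position: [0.5055, -0.0951, 0.2852]
tool_rot: [0.986, 0.165, 0.001, 0.0]
ft_force: [-4.6, 3.1, 22.9]
grip_width: 0.0348
grip_force: 60.0
```

Call:
{"api": "step_arm", "payload": {"rows": [[0, 0, -0.0001, 0, 0, 0], [0, 0, 0, 0, 0, 0]]}}

```text
time: 18.12
position: [0.5055, -0.095, 0.2852]
tool_rot: [0.986, 0.165, 0.001, 0.0]
ft_force: [-3.9, 1.7, 21.8]
grip_width: 0.0346
grip_force: 60.0
```

Call:
{"api": "step_arm", "payload": {"rows": [[0, 0, -0.0002, 0, 0, 0], [0, 0, 0, 0, 0, 0]]}}

```text
time: 18.38
position: [0.5055, -0.095, 0.2852]
tool_rot: [0.986, 0.165, 0.001, 0.001]
ft_force: [-4.3, 2.3, 22.5]
grip_width: 0.0346
grip_force: 60.0
```

```bash
python3 - <<'E'
from h import *
F=[]
for i in range(8):
    camera("top");F.append(get_obs()["ft_force"])
print(np.mean(F,0),np.std(F,0),get_obs()["position"],get_obs()["time"])
E
```

```text
[-4.21986617  2.94653657 23.00788393] [0.49404802 0.51863245 0.46754662] [ 0.50548374 -0.09502402  0.28516697] 18.775
```

Call:
{"api": "step_arm", "payload": {"rows": [[0, 0, -0.00015, 0, 0, 0], [0, 0, 0, 0, 0, 0], [0, 0, 0, 0, 0, 0]]}}

```text
time: 19.15
position: [0.5055, -0.095, 0.2852]
tool_rot: [0.986, 0.165, 0.001, 0.001]
ft_force: [-3.9, 3.6, 23.8]
grip_width: 0.0351
grip_force: 60.0
```

```bash
python3 - <<'E'
from h import *
F=[]
for i in range(5):
    camera("top");F.append(get_obs()["ft_force"])
print(np.mean(F,0),get_obs()["position"])
E
```

```text
[-4.59230096  2.62455201 23.71566168] [ 0.50546027 -0.09502393  0.28511444]
```

Call:
{"api": "step_arm", "payload": {"rows": [[0, 0, 0, 0, 0, 0], [0, 0, 0, 0, 0, 0], [0, 0, 0, 0, 0, 0], [0, 0, 0, 0, 0, 0], [0, 0, 0, 0, 0, 0], [0, 0, 0, 0, 0, 0]], "jaw": 0.07}}

```text
time: 20.15
position: [0.5054, -0.0951, 0.2822]
tool_rot: [0.986, 0.165, -0.0, -0.0]
ft_force: [0.6, -0.7, -0.0]
grip_width: 0.0698
grip_force: 0.0
```

Call:
{"api": "step_arm", "payload": {"rows": [[0, 0, 0.005, 0, 0, 0], [0, 0, 0.015, 0, 0, 0], [0, 0, 0.03, 0, 0, 0], [-0.02, -0.007, 0.04, 0, 0, 0], [-0.034, -0.011, 0.032, 0, 0, 0], [0, 0, 0, 0, 0, 0], [0, 0, 0, 0, 0, 0], [0, 0, 0, 0, 0, 0]]}}

```text
time: 21.15
position: [0.4519, -0.1129, 0.4037]
tool_rot: [0.986, 0.165, -0.0, -0.0]
ft_force: [0.2, 0.1, -0.1]
grip_width: 0.0702
grip_force: 0.0
```

```bash
python3 - <<'E'
from h import *
o,c,Q=look("w4",["cap"])
Z=Q[...,2]; rr=np.hypot(Q[...,0]-.5066,Q[...,1]+.0957)
P=Q[(rr<.03)&(Z>.125)&(Z<.15)]; print("cap",len(P),P.mean(0).round(4),P.max(0).round(4),P.min(0).round(4)); T=P[P[:,2]>.131]; print("top",np.median(P[np.hypot(P[:,0]-.506,P[:,1]+.096)<.009],0).round(4))
for a,b in[(.0205,.0235),(.027,.031)]:
    z=Z[(rr>a)&(rr<b)&(Z<.115)&(Z>.06)]; print(a,b,len(z),np.median(z).round(4))
cv2.imwrite("pics/w4c.png",cv2.resize(c["pixels"][20:240,140:380],None,fx=2.5,fy=2.5))
E
```

```text
tcp [ 0.4519 -0.1129  0.4037] [ 0.986  0.165 -0.    -0.   ] [-4.85587581e-01  3.16058073e-01  1.81970546e+00  2.38614553e-04
  1.00688693e+00  7.52881959e-01]
cap 0.85 [255. 131.  44.  42.] top [ 0.5067 -0.0957  0.1338] [ 0.5068 -0.0958  0.1334] n 1108 col [214. 212. 218.]
cap 0.85 [ 47. 133.  46.  31.] top [0.4183 0.1434 0.0349] [0.4183 0.1429 0.0346] n 575 col [216. 106.  35.]
cap 1398 [ 0.5068 -0.0957  0.1326] [ 0.5241 -0.0781  0.1365] [ 0.4887 -0.1135  0.127 ]
top [ 0.5061 -0.096   0.1341]
0.0205 0.0235 460 0.0982
0.027 0.031 818 0.098
```

View pics/w4c.png

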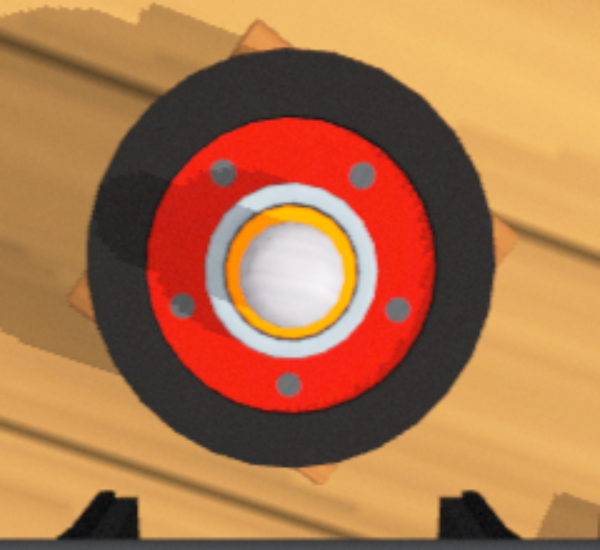

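The picture shows the cap centred on the axle at (295,272) in the crop. The orange collar measures flush with the hub (98.2 mm against 98.0 mm), and the gripper is clear.

```bash
python3 -c "
from rig import hand_in; print(hand_in())"
```

```text
the job is handed in; nothing more can be done
None
```

The steel cap is on the axle, pressed home with about 24 N (never over 30 N by the readings), and let go. The collar measures flush with the hub, I never touched the other parts, and the job is handed in; no verdict was returned.

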